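Line up the objective lenses by length

TASK

Before the microscope is fitted out, line its four loose objective lenses up on the row of four round rubber pads in order of length, one upright in the middle of each pad: the longest on the pad beside the slide box, the shortest on the pad beside the calculator. They are optics, so set each one down on its pad rather than dropping it, and do not knock any over.

Things in the scene. Friction and masses are not known exactly. Their poses are not given: they have to be found in the camera images.
- lens_40: Loose steel microscope objective upright on the bench, front lens up; the shortest: 40 mm tall, 120 g; last 5 mm narrow to a blunt 34 mm end with a 28 mm black front lens. Foot 25 mm in diameter, 5 mm high; above it a straight barrel 38 mm in diameter up to the taper; grip it from above about 26 mm over the underside. Origin: centre of the underside, z up. At the start nothing else within 45 mm of its axis.
- lens_54: Loose steel microscope objective upright on the bench, front lens up; the second shortest: 54 mm tall, 170 g; last 12 mm taper to a 27 mm end with a 20 mm black front lens. Foot 25 mm in diameter, 5 mm high; above it a straight barrel 38 mm in diameter up to the taper; grip it from above about 26 mm over the underside. Origin: centre of the underside, z up. At the start nothing else within 45 mm of its axis.
- lens_68: Loose steel microscope objective upright on the bench, front lens up; the second longest: 68 mm tall, 230 g; last 18 mm taper to a 20 mm end with a 12 mm black front lens. Foot 25 mm in diameter, 5 mm high; above it a straight barrel 38 mm in diameter up to the taper; grip it from above about 26 mm over the underside. Origin: centre of the underside, z up. At the start nothing else within 45 mm of its axis.
- lens_82: Loose steel microscope objective upright on the bench, front lens up; the longest: 82 mm tall, 300 g; last 24 mm taper to a 14 mm end with a 6 mm black front lens. Foot 25 mm in diameter, 5 mm high; above it a straight barrel 38 mm in diameter up to the taper; grip it from above about 26 mm over the underside. Origin: centre of the underside, z up. At the start nothing else within 45 mm of its axis.
- pad_a: Fixed black rubber pad, 52 mm across, one of four alike in a row on a 4 mm aluminium strip; order a, b, c, d at 75 mm spacing; this is an end one. Origin: centre of the underside, 4 mm over the bench; 3 mm thick, so its flat top is 7 mm over the bench. y: along the row from a to d; z up.
- pad_b: Fixed black rubber pad, 52 mm across, one of four alike in a row on a 4 mm aluminium strip; order a, b, c, d at 75 mm spacing; this is the second. Origin: centre of the underside, 4 mm over the bench; 3 mm thick, so its flat top is 7 mm over the bench. y: along the row from a to d; z up.
- pad_c: Fixed black rubber pad, 52 mm across, one of four alike in a row on a 4 mm aluminium strip; order a, b, c, d at 75 mm spacing; this is the third. Origin: centre of the underside, 4 mm over the bench; 3 mm thick, so its flat top is 7 mm over the bench. y: along the row from a to d; z up.
- pad_d: Fixed black rubber pad, 52 mm across, one of four alike in a row on a 4 mm aluminium strip; order a, b, c, d at 75 mm spacing; this is the other end one. Origin: centre of the underside, 4 mm over the bench; 3 mm thick, so its flat top is 7 mm over the bench. y: along the row from a to d; z up.
- slide_box: Fixed open white plastic box of upright dark green glass slides, 84 mm across the row, 44 mm along it, 31 mm high. Stands in line with the row, centre 87 mm beyond an end pad's centre: beside pad a at some starts, pad d at others. Origin: centre of the underside.
- calculator: Fixed black calculator with grey keys, 95 mm across the row, 50 mm along it, 13 mm high, 87 mm beyond the end pad opposite the slide box. Origin: centre of the underside. Other clutter keeps 45 mm from lens axes and pad centres and is under 60 mm tall, save equipment at the sides (|y| above 0.4 m).
Mind the look-alikes: they are no part of the job. Leave any blue or red look-alike of the slide_box alone.

How it is judged:
At the end, for the whole second after the job is handed in: From the slide box to the calculator the lenses stand on the four pads from longest to shortest, each axis within 12 mm of its pad's centre, resting on the pad top, upright within 0.12 rad, at rest and released (((horizontal distance between slide_box and pad_d below 0.12 m and horizontal distance between lens_40 and pad_a below 0.012 m and horizontal distance between lens_54 and pad_b below 0.012 m and horizontal distance between lens_68 and pad_c below 0.012 m and horizontal distance between lens_82 and pad_d below 0.012 m) or (horizontal distance between slide_box and pad_a below 0.12 m and horizontal distance between lens_40 and pad_d below 0.012 m and horizontal distance between lens_54 and pad_c below 0.012 m and horizontal distance between lens_68 and pad_b below 0.012 m and horizontal distance between lens_82 and pad_a below 0.012 m)) and height (world z) of lens_40 between 0.004 and 0.011 m and angle between each of lens_40, lens_54, lens_68, lens_82's own z axis and vertical below 0.12 rad and linear speed of each of lens_40, lens_54, lens_68, lens_82 below 0.02 m/s and angular speed of each of lens_40, lens_54, lens_68, lens_82 below 0.2 rad/s and height (world z) of lens_54 between 0.004 and 0.011 m and height (world z) of lens_68 between 0.004 and 0.011 m and height (world z) of lens_82 between 0.004 and 0.011 m); the robot touches nothing.
It fails at once if The shortest lens is dropped or knocked over (it moves faster than 0.6 m/s while not held by the fingers, as after a free fall of about 18 mm, or tilts beyond 0.8 rad) ((linear speed of lens_40 above 0.6 m/s and contact force between lens_40 and the fingers below 0.05 N) or angle between lens_40's own z axis and vertical above 0.8 rad).
It fails at once if The second shortest lens is dropped or knocked over (it moves faster than 0.6 m/s while not held by the fingers, as after a free fall of about 18 mm, or tilts beyond 0.8 rad) ((linear speed of lens_54 above 0.6 m/s and contact force between lens_54 and the fingers below 0.05 N) or angle between lens_54's own z axis and vertical above 0.8 rad).
It fails at once if The second longest lens is dropped or knocked over (it moves faster than 0.6 m/s while not held by the fingers, as after a free fall of about 18 mm, or tilts beyond 0.8 rad) ((linear speed of lens_68 above 0.6 m/s and contact force between lens_68 and the fingers below 0.05 N) or angle between lens_68's own z axis and vertical above 0.8 rad).
It fails at once if The longest lens is dropped or knocked over (it moves faster than 0.6 m/s while not held by the fingers, as after a free fall of about 18 mm, or tilts beyond 0.8 rad) ((linear speed of lens_82 above 0.6 m/s and contact force between lens_82 and the fingers below 0.05 N) or angle between lens_82's own z axis and vertical above 0.8 rad).
It also fails if it takes over 96 s, if anything falls off the work surface, if the arm or the gripper's body presses on something with over 40 N, if the wrist force passes 120 N, or if a joint passes its speed limit or range.

ROBOT

A 6-joint arm with a two-finger parallel gripper is mounted at the origin on the work surface. World frame = base frame: x ahead of the robot, y to its left, z up, the work surface at z = 0. Lengths are in m, angles in rad, forces in N, time in s.
With the tool pointing down it reaches from about 0.3 to 0.825 m from the base axis. Payload 5.4 kg.
Tool frame: the origin (TCP) lies at the very end of the fingers, on their centre line; the grasp point (between the pads) lies 19 mm behind it; z points along the fingers, y is the line along which they close (so a half turn about z gives the same grasp; the last joint's range is limited). The gripper opens to 92 mm and grips with 3 to 60 N. Pads are 20 mm wide; open, the fingers measure 128 mm over their backs; the gripper's body (75 mm by 189 mm) begins 69 mm behind the grasp point.
Start: joints at [-1.467, 0.158, 1.597, -0, 1.386, -0.21], TCP at [0.177, -0.547, 0.215] pointing down, gripper open.
Joint ranges: [-2.91, 2.91], [-0.94, 2.29], [0.18, 2.7], [-1.29, 4.43], [0.17, 2.64], [-3, 3]. Speed limits (rad/s): [2.57, 2.57, 3.14, 3.14, 3.14, 3.14].

INTERFACE

Orientations are given as a rotation vector (axis times angle).
In Python, from workcell import bot gives the robot as it stands. Calls block until the motion is done:
- bot.goto(position, orientation): joint-space move of the TCP to a pose.
- bot.line_to(position, rot=None, max_speed=0.15): straight line of the TCP; rot=None keeps the orientation; max_speed is the mean speed in m/s.
- bot.set_joints(angles): joint-space move.
- bot.set_gripper(opening, newtons=None): opening from 0.0 (shut) to 1.0 (fully open); newtons is the grip in N (None keeps the last); returns when the fingers have stopped.
- bot.hold(seconds).
- bot.inverse_kinematics(position, orientation): joint angles nearest the present ones, or None.
- bot.read_camera(name): name is "side" or "top" or "wrist"; returns a dict with "pixels" (384x512x3 uint8, blue, green, red), "fx", "fy", "cx", "cy" (pixels), "k1" (the pictures are not rectified: a ray, as slopes to the right and down, at radius r is drawn at 1 + k1 r^2 times it, then the intrinsics apply), "R" (3x3) and "t" (3): a world point X has camera coordinates R X + t. Camera axes: x right, y down, z forward; pixel columns grow to the right and rows downward; lengths in m; the calibration is good to about 2 mm. A picture is of the moment at which its call begins. There is no depth.
A pose or a line that the arm cannot do raises bot.MotionError and nothing moves.
- bot.job_done(): hands the job in; it is judged then, once.
Readings, each from a call of its own:
- bot.current_clock(): time.
- bot.current_joints(): joint angles.
- bot.current_joint_vel(): joint speeds.
- bot.current_effort(): joint torques, N m.
- bot.current_ee_pos(): TCP position.
- bot.current_tool_rot(): TCP orientation.
- bot.current_contact_force(): force on the tool from outside, world axes, zero at the start.
- bot.current_ft_torque(): the same for the moment, N m.
- bot.current_opening(): opening from 0.0 (shut) to 1.0 (fully open).
- bot.current_grip_force(): force on a finger pad.
Only numpy, scipy, OpenCV 4.12 (cv2) and the standard library are available. Lean on these libraries where they do the work, as an engineer would, in place of code of your own. Each camera call takes 0.05 s, during which the arm holds its last target. There are 200 camera calls.

## Working session

There is one attempt and no reset: what is moved stays moved. The work goes in short steps, each a Python script; the robot and the scene stay as the last script left them, time stands still between calls to the robot, and variables do not carry over. Pictures are saved under pics/ and viewed, at most 14 in all, crops included, and the job is handed in when it is done.

```bash
mkdir -p pics
cat > h.py <<'E'
import numpy as np, cv2
from workcell import bot
def snap(name,fn):
    c=bot.read_camera(name); cv2.imwrite(fn,c["pixels"]); d={k:np.array(v) for k,v in c.items()}
    np.savez(fn+'.npz',**d); return d
def K(c): return np.array([[c['fx'],0,c['cx']],[0,c['fy'],c['cy']],[0,0,1.]]),np.array([c['k1'],0,0,0,0.])
def world(c,uv,z):
    k,d=K(c); p=cv2.undistortPoints(np.array([[uv]],float),k,d)[0,0]
    r=c['R'].T@np.array([p[0],p[1],1]); o=-c['R'].T@c['t']
    return o+r*(z-o[2])/r[2]
def pix(c,X):
    k,d=K(c); return cv2.projectPoints(np.array([X],float),cv2.Rodrigues(c['R'])[0],np.array(c['t'],float),k,d)[0][0,0]
E
python3 - <<'E'
from h import *
for n in("top","side"):
    c=snap(n,f"pics/{n}0.png"); print(n,c['fx'],c['k1'],-c['R'].T@c['t'],c['R'][2])
    cv2.imwrite(f"pics/{n}0b.png",cv2.resize(c['pixels'],(800,600),interpolation=cv2.INTER_CUBIC))
E
```

```text
top 397.2326561484568 0.046688622090992664 [0.47290837 0.0081588  0.99336675] [ 5.93415876e-02  3.91434128e-04 -9.98237658e-01]
side 441.33338310977274 0.003925170396257875 [0.12909123 0.7263656  0.94430666] [ 0.3314989  -0.59912085 -0.72880909]
```

View pics/top0b.png

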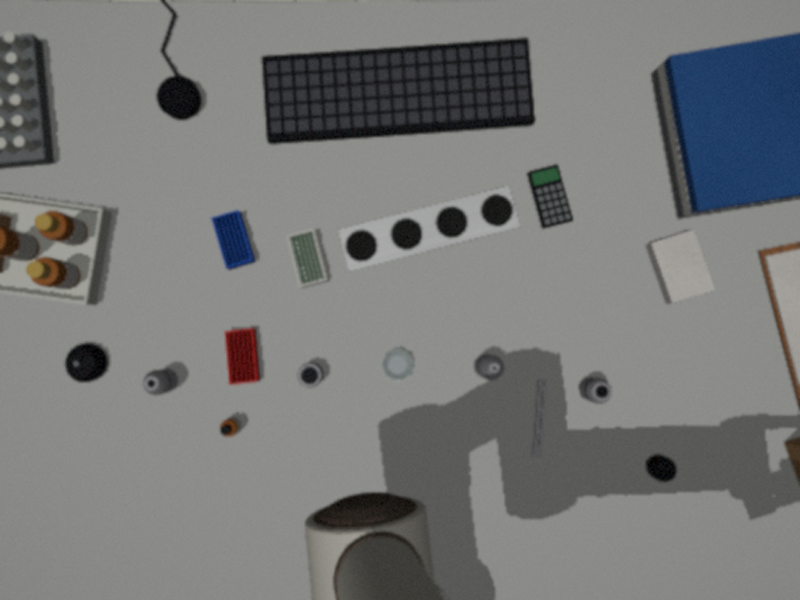

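View pics/side0b.png

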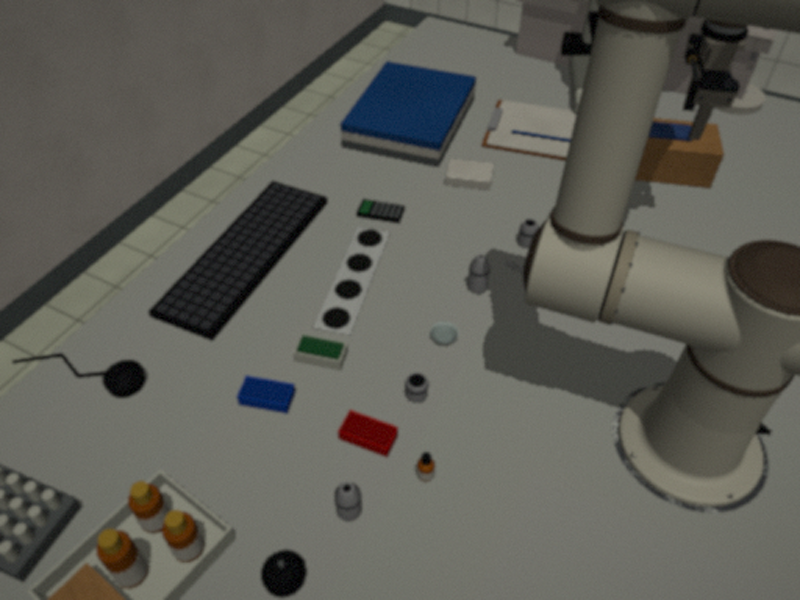

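The lenses (top view, 800 px scale) are at (157,381), (311,373), (489,366) and (597,389). The pads run from (361,245) to (497,210). There are three slide boxes: white with green slides at (309,258), and blue (234,240) and red (242,356) look-alikes. The white one is in line beside the pad at (361,245), so that pad takes the longest lens. The calculator is at (550,196). Next I'll enlarge the lenses to tell them apart.

Run:
```python
from h import *
t=cv2.imread("pics/top0.png"); s=cv2.imread("pics/side0.png")
def crop(im,u,v,w=25,h=25,S=200):
    return cv2.resize(im[int(v-h):int(v+h),int(u-w):int(u+w)],(S,int(S*h/w)),interpolation=cv2.INTER_CUBIC)
T=[(157,381),(311,373),(489,366),(597,389)]; Sd=[(347,500),(416,387),(480,272),(530,232)]
a=np.hstack([crop(t,u*.64,v*.64) for u,v in T]); b=np.hstack([crop(s,u*.64,v*.64) for u,v in Sd])
cv2.imwrite("pics/m.png",cv2.convertScaleAbs(np.vstack([a,b]),alpha=1.4))
p=t[110:190,165:375]; cv2.imwrite("pics/p.png",cv2.convertScaleAbs(cv2.resize(p,(788,300),interpolation=cv2.INTER_CUBIC),alpha=1.4))
```

```text
(no output)
```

View pics/m.png

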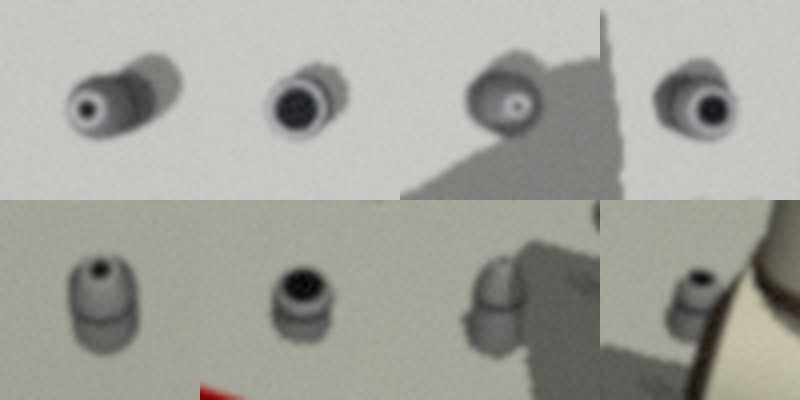

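View pics/p.png

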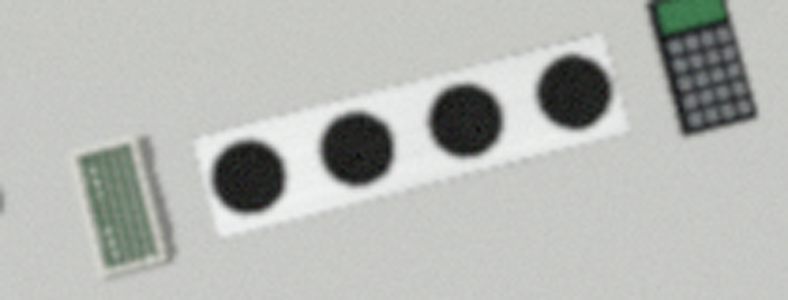

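Left to right these are lens_68 (12 mm black front), lens_40 (28 mm), lens_82 (tiny front) and lens_54 (20 mm). The crop confirms the white and green box is beside the left pad and the calculator beside the right one. Next I'll compute positions, with a cross-check from the side camera.

```bash
cat >> h.py <<'E'
from scipy.spatial.transform import Rotation as Ro
def load(n): return dict(np.load(f"pics/{n}0.png.npz"))
def down(yaxis):
    y=np.array([*yaxis,0.]);y/=np.linalg.norm(y);z=np.array([0,0,-1.]);x=np.cross(y,z)
    return Ro.from_matrix(np.c_[x,y,z]).as_rotvec()
E
python3 - <<'E'
from h import *
import json
t=load("top"); s=load("side")
f=lambda o,p:[int(o[0]*.64-25)+(p[0]+.5)/4-.5,int(o[1]*.64-25)+(p[1]+.5)/4-.5]
D={68:((157,381),(87,109),(347,500),(99,269)),40:((311,373),(97,109),(416,387),(102,284)),
82:((489,366),(117,104),None,None),54:((597,389),(112,109),(530,232),(103,278))}
out={}
for L,(o,p,o2,p2) in D.items():
    w=world(t,f(o,p),L/1000); print(L,w.round(4), world(s,f(o2,p2),L/1000).round(4) if o2 else '')
    out[L]=w[:2].tolist()
def pads(c,box):
    x0,y0,x1,y1=box; g=cv2.cvtColor(c['pixels'],6)[y0:y1,x0:x1]
    n,l,st,ce=cv2.connectedComponentsWithStats((g<70).astype(np.uint8))
    return [world(c,ce[i]+[x0,y0],.007)[:2] for i in range(1,n) if 150<st[i,4]<600]
P=np.array(sorted(pads(t,(215,115,335,175)),key=lambda q:-q[1])); print(P.round(4)); print(np.linalg.norm(np.diff(P,axis=0),axis=1))
print(np.array(pads(s,(200,140,250,213))).round(4))
out['pads']=P.tolist(); json.dump(out,open('pos.json','w'))
d=P[0]-P[3]; a=np.array([-d[1],d[0]]); 
for sg in(1,-1):
    for L in(82,68,54,40):
        q=[bot.inverse_kinematics([*out[L],z],down(sg*a)) for z in(.007,.14)]
        q+=[bot.inverse_kinematics([*P[[82,68,54,40].index(L)],z],down(sg*a)) for z in(.014,.14)]
        print(sg,L,[None if k is None else np.round(k,2).tolist() for k in q])
E
```

```text
68 [0.4093 0.3512 0.068 ] [0.354 0.443 0.068]
40 [0.4159 0.1218 0.04  ] [0.3532 0.2465 0.04  ]
82 [ 0.4275 -0.1523  0.082 ] 
54 [ 0.3895 -0.316   0.054 ] [ 0.3141 -0.1206  0.054 ]
[[ 0.6199  0.0429]
 [ 0.6375 -0.0298]
 [ 0.6559 -0.1022]
 [ 0.6742 -0.1749]]
[0.07475439 0.07472904 0.07493529]
[[ 0.639  -0.0309]
 [ 0.6208  0.0419]]
1 82 [[-0.61, 0.14, 2.08, -0.0, 0.92, 2.29], [-0.61, -0.09, 2.01, -0.0, 1.23, 2.29], [-0.13, 0.5, 1.6, -0.0, 1.05, 2.77], [-0.13, 0.34, 1.53, -0.0, 1.27, 2.77]]
1 68 [[0.49, 0.33, 1.84, -0.0, 0.97, -2.9], [0.49, 0.14, 1.77, -0.0, 1.23, -2.9], [-0.24, 0.53, 1.54, -0.0, 1.06, 2.66], [-0.24, 0.38, 1.48, -0.0, 1.28, 2.66]]
1 54 [[-0.92, 0.25, 1.95, -0.0, 0.94, 1.97], [-0.92, 0.04, 1.88, -0.0, 1.22, 1.97], [-0.34, 0.59, 1.46, -0.0, 1.09, 2.56], [-0.34, 0.44, 1.4, -0.0, 1.3, 2.56]]
1 40 [[0.0, 0.09, 2.14, -0.0, 0.92, 2.9], [0.0, -0.15, 2.06, -0.0, 1.23, 2.9], [-0.43, 0.66, 1.35, -0.0, 1.13, 2.47], [-0.43, 0.52, 1.29, -0.0, 1.33, 2.47]]
-1 82 [[-0.61, 0.14, 2.08, -0.0, 0.92, -0.85], [-0.61, -0.09, 2.01, -0.0, 1.23, -0.85], [-0.13, 0.5, 1.6, -0.0, 1.05, -0.37], [-0.13, 0.34, 1.53, -0.0, 1.27, -0.37]]
-1 68 [[0.49, 0.33, 1.84, -0.0, 0.97, 0.24], [0.49, 0.14, 1.77, -0.0, 1.23, 0.24], [-0.24, 0.53, 1.54, -0.0, 1.06, -0.48], [-0.24, 0.38, 1.48, -0.0, 1.28, -0.48]]
-1 54 [[-0.92, 0.25, 1.95, 0.0, 0.94, -1.17], [-0.92, 0.04, 1.88, 0.0, 1.22, -1.17], [-0.34, 0.59, 1.46, -0.0, 1.09, -0.58], [-0.34, 0.44, 1.4, -0.0, 1.3, -0.58]]
-1 40 [[0.0, 0.09, 2.14, -0.0, 0.92, -0.24], [0.0, -0.15, 2.06, -0.0, 1.23, -0.24], [-0.43, 0.66, 1.35, -0.0, 1.13, -0.67], [-0.43, 0.52, 1.29, -0.0, 1.33, -0.67]]
```

The side cross-check for the lenses used tile rows without subtracting the 200 px tile offset, so I'll recheck it.

Run:
```python
from h import *
s=load("side")
f=lambda o,p:[int(o[0]*.64-25)+(p[0]+.5)/4-.5,int(o[1]*.64-25)+(p[1]+.5)/4-.5]
for L,o,p in((68,(347,500),(99,69)),(40,(416,387),(102,84)),(54,(530,232),(103,78))): print(L,world(s,f(o,p),L/1000).round(4))
```

```text
68 [0.4103 0.3494 0.068 ]
40 [0.4182 0.1191 0.04  ]
54 [ 0.3891 -0.3203  0.054 ]
```

```bash
cat >> h.py <<'E'
import json
W=json.load(open('pos.json')) if __import__('os').path.exists('pos.json') else None
def move(L,i):
    P=np.array(W['pads']); d=P[3]-P[0]; r=down([-d[1],d[0]]); a=W[str(L)]; b=P[i]; Z=.14
    bot.set_gripper(.62)
    bot.goto([*a,Z],r); bot.line_to([*a,.03]); bot.line_to([*a,.007],max_speed=.06)
    bot.set_gripper(0,25); print(L,'open mm',bot.current_opening()*92,'grip',bot.current_grip_force())
    bot.line_to([*a,Z],max_speed=.12)
    bot.goto([*b,Z],r); bot.line_to([*b,.025],max_speed=.12); bot.line_to([*b,.0145],max_speed=.02)
    print('F',np.round(bot.current_contact_force(),2),'opening',bot.current_opening()*92)
    bot.set_gripper(.62); bot.line_to([*b,Z],max_speed=.12); print('t',bot.current_clock())
E
python3 - <<'E'
from h import *
move(82,0); c=snap("top","pics/t1.png"); s=snap("side","pics/s1.png")
cv2.imwrite("pics/t1b.png",np.hstack([cv2.resize(k[y:y+130,x:x+130],(400,400)) for k,x,y in((c['pixels'],180,90),(s['pixels'],160,120))]))
E
```

```text
82 open mm 37.61973216718059 grip 25.00038271668018
F [-0.02  0.15 -2.98] opening 37.42625133409776
t 10.1167
```

View pics/t1b.png

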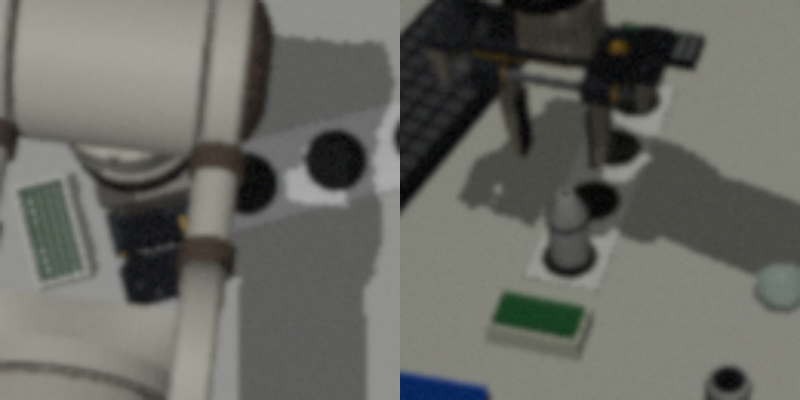

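In the side view lens_82 stands upright, centred on the pad by the slide box (570,255 in the crop), and is released. I'll do the other three the same way.

Run:
```python
from h import *
move(68,1); move(54,2); move(40,3)
bot.goto([.35,-.45,.3],bot.current_tool_rot())
c=snap("top","pics/t2.png"); s=snap("side","pics/s2.png")
cv2.imwrite("pics/t2b.png",np.hstack([cv2.resize(k[y:y+130,x:x+130],(400,400),interpolation=cv2.INTER_CUBIC) for k,x,y in((c['pixels'],210,80),(s['pixels'],160,120))]))
P=W['pads']
for L,p in zip((82,68,54,40),P): print(L,[((pix(k,[*p,.007+L/1000])-o)*400/130).round() for k,o in((c,(210,80)),(s,(160,120)))])
```

```text
68 open mm 37.61349085873276 grip 25.000212314989767
F [ 0.26  0.06 -1.73] opening 37.776687864121385
t 20.0167
54 open mm 37.83705130835926 grip 25.00019629835151
F [ 0.26  0.3  -1.91] opening 37.044699983352096
t 29.4917
40 open mm 37.34021377172293 grip 25.00026278779842
F [-0.7  -0.34 -1.21] opening 37.4846236766539
t 38.9667
82 [array([ 60., 220.]), array([163., 195.])]
68 [array([156., 198.]), array([189., 149.])]
54 [array([249., 177.]), array([212., 108.])]
40 [array([340., 156.]), array([233.,  70.])]
```

View pics/t2b.png

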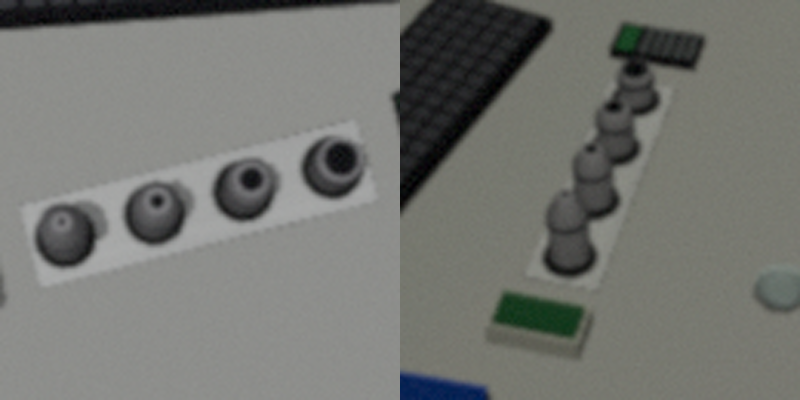

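The lens tops at (62,222), (157,201), (252,180) and (341,158) are all within about 4 px, or 3 mm, of the predicted positions. All four are upright, in order and clear of the robot.

```bash
python3 -c "
from h import *
bot.hold(.5); print(bot.job_done())"
```

```text
the job is handed in; nothing more can be done
None
```

The job is handed in (no verdict returned): the last pictures show all four lenses upright and released on their pads, longest beside the slide box to shortest beside the calculator, each within about 3 mm of centre, after about 40 s of robot time.

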